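# Hold the vial block home against the heater's two sensors

### The arm

A 6-joint arm with a two-finger parallel gripper is mounted at the origin on a cart in front of the work surface, level with it; the furniture and walls round the work are solid. World frame = base frame: x ahead of the robot, y to its left, z up, the work surface at z = 0. Lengths are in m, angles in rad, forces in N, time in s.
With the tool pointing down it reaches from about 0.425 to 0.95 m from the base axis. Payload 3.5 kg.
Tool frame: the origin (TCP) lies at the very end of the fingers, on their centre line; the grasp point (between the pads) lies 19 mm behind it; z points along the fingers, y is the line along which they close (so a half turn about z gives the same grasp; the last joint's range is limited). The gripper opens to 85 mm and grips with 20 to 120 N. Pads are 22 mm wide; open, the fingers measure 114 mm over their backs; the gripper's body (76 mm by 85 mm) begins 54 mm behind the grasp point. The pads swing forward as they close: fully open they stand 13 mm farther back than shut.
Start: joints at [0.972, 0.286, 1.577, -0, 1.279, -0.15], TCP at [0.293, 0.608, 0.231] pointing down, gripper open.
Joint ranges: [-2.77, 2.77], [-0.9, 2.22], [0.21, 2.48], [-1.53, 4.67], [0.24, 2.81], [-2.84, 2.84]. Speed limits (rad/s): [2.79, 2.79, 3.14, 3.14, 3.14, 3.14].

### API

Orientations are given as a unit quaternion [x, y, z, w].
In Python, from plant import ctrl gives the robot as it stands.
- The arm moves only by the tool carry_out, never from a script. Its argument "deltas" is one flat list of numbers, 6 for each row, row after row: the shift along the tool's x, y, z in m, then the turn, a rotation vector about the tool's x, y, z in rad. A call has 1 to 5 rows; each row is the pose to reach, as a shift and turn from the pose commanded when the call began, along the tool's axes at that moment; what a row does not reach only later rows make up. A row lasts 1/8 s, in which the tool goes at most 62.5 mm and 10.7 degrees, less where a joint would pass 70% of its speed; a pose out of reach is approached as far as the arm can. A call with a gripper value outside its range is refused whole. "grip" is the opening in per cent of the stroke, from 0 (shut) to 100 (fully open), set as the call begins (left out, the last holds). The fingers move at their own pace and stop on an object; "grip_force" is the grip in N (left out, the last holds). Time passes only in rows, so rows that repeat a pose let the fingers close. It gives the time, the measured TCP pose, the force, the opening and the grip force at its end, in the units of the state.
- ctrl.get_state(): the state, without advancing time (a new reading comes with each control period).
- ctrl.read_camera(name): name is "side" or "top" or "wrist"; returns (picture, depth): 400x640x3 uint8, red, green, blue; 400x640 float32, m along the optical axis (not along the pixel's ray), 0 where there is no reading.
- ctrl.camera_model(name): a dict with "intrinsics" (3x3 intrinsics, pixels), "extrinsics" (4x4, takes a point from world to camera coordinates); the wrist camera has in their place "hand_eye" (4x4, takes a point from camera to tool coordinates, whose origin is the TCP and whose axes are the flange's). Camera axes: x right, y down, z forward; pixel columns grow to the right and rows downward; lengths in m; the calibration is good to about 2 mm. A picture is of the moment at which its call begins: read the wrist's pose just before it. camera_model takes no time and is no camera call.
- ctrl.sign_off(): hands the job in; it is judged then, once.
Trained networks look in the newest picture that a camera, given by its name, has taken for a name from the list of things; names that differ only in an ending like _2 or _b are one class to them, and where a whole thing is asked for, a point or a joint stands for the part that bears it (a point fixed in the world has none). Each returns a list of dicts, best first, with "score" (0 to 1); they miss things now and then, are a little off and sometimes report something else, mostly with a low value. They report only what shows in the picture. A call takes as long as a camera call. They do not tell look-alikes from the thing itself.
- ctrl.find_in(camera, query): "uv" ([column, row] in pixels, amid what is visible of it).
The state is a dict: "time": time; "qpos": joint angles; "dq": joint speeds; "joint_efforts": joint torques, N m; "eef_pos": TCP position; "tcp_rot": TCP orientation; "contact_force": force on the tool from outside, world axes, zero at the start; "wrist_torque": the same for the moment, N m; "opening": opening from 0.0 (shut) to 1.0 (fully open); "finger_force": force on a finger pad.
Only numpy, scipy, OpenCV 4.12 (cv2) and the standard library are available. Lean on these libraries where they do the work, as an engineer would, in place of code of your own. Each camera call takes 0.05 s, during which the arm holds its last target. There are 200 camera calls.

### The job

Take the handling rod out of its stand, put its end down the hole in the middle of the aluminium vial block, and with it push the block into the corner of the heater's well until it sits square and flush against both walls that carry a sprung sensor button. The buttons push back and the clamp screws are still slack, so finish while holding: stop with the rod still gripped, still down its hole and pressing the block fully home against both walls, ready for a colleague to tighten the screws. Touch the block with nothing but the rod, and leave the vials and the timer standing where they are.

Things in the scene. Friction and masses are not known exactly. Their poses are not given: they have to be found in the camera images.
- heater: White bench dry-block heater, cold, fixed, 210 x 130 x 54 mm. Origin: centre of its underside on the bench; x from the low control deck (near end) to the far end, y to its left, z up. Well: x -33 to +93 mm, y -53 to +53 mm, smooth floor z = 14, wall tops z = 54 mm. Far wall (x = 93) and left wall (y = 53) have sprung buttons and make the corner; near and right wall have slack thumb screws outside, up to 25 mm.
- heater_home (a point): Point on the well's floor where the centre of the block's underside comes to lie when the block is flush against the far and the left wall: x = 48, y = 18, z = 14 mm in the heater's frame; axes as the heater's.
- block: Loose aluminium vial block, 90 x 70 x 40 mm (x, y, z), about 0.6 kg, lying in the well with its x roughly along the heater's x, 12 to 28 mm short of the far and of the left wall. Origin: centre of its underside, z up. Four blind vial bores 29 mm wide at x = +-26.5, y = +-17.5 mm; in the middle one plain hole 13 mm wide, right through.
- block_hole (a point): Centre of the mouth of the block's middle hole, 13 mm wide and 40 mm deep, in the block's top face (54 mm above the bench while the block lies flat in the well, level with the wall tops). The rod pushes from above, so a hard sideways push tips or jams the block: 5 to 10 N each way is ample, and light pressure down on the collar keeps it flat. Axes as the block's.
- lifter_grip (a point): Handling rod, 94 mm long, 0.12 kg, upright and loose in its stand. Point: centre of its square black handle, 18 x 18 x 46 mm, 69 mm above the rod's tip; x, y square to the flats, z up. Below: neck 10 mm thick, 8 mm long; collar 22 mm wide, 4 mm thick, its underside 34 mm above the tip; spigot 10 mm thick, 34 mm long, tapered tip. With the collar on the block this point is 35 mm above the block's top.
- lifter_tip (a point): Lower tip of the handling rod, on its axis; axes as the rod's.
- stand: Square aluminium stand for the rod, fixed, 56 x 56 mm, 42 mm tall; origin at the centre of its underside. The rod's spigot stands in a vertical hole in its middle, 11.5 mm wide and 38 mm deep, the collar resting on the top.
- sensor_far (a joint): Travel (m) of the sprung button in the far wall, at y = 18 mm and z = 42 mm in the heater's frame: 0 when free, standing 5 mm proud of the wall; 0.005 when pressed flush with the wall. It pushes back with 0.9 N at first and 2.4 N when flush.
- sensor_left (a joint): The same for the button in the left wall, at x = 48 mm and z = 42 mm in the heater's frame.
- vial_1: Glass sample vial with cap, 27 mm wide and 60 mm tall, standing on the bench right of the heater; origin at the centre of its underside. To be left alone.
- vial_2: A second such vial near it; to be left alone.
- timer: Small white bench timer, 38 x 64 x 62 mm, standing left of the heater; origin at the centre of its underside. To be left alone.
Not all that is in view belongs to the job. What is meant by the part that bears lifter_grip is not blue, and is the smaller of those in its own colour.

How it is judged:
On the way, in this order (a step that is already met when the one before it is completed fails the run):
1. the rod, held by the gripper, stands at least 20 mm down the block's middle hole (z of lifter_tip in the frame of block below 0.02 m and x of lifter_tip in the frame of block between -0.007 and 0.007 m and y of lifter_tip in the frame of block between -0.007 and 0.007 m and contact force between the fingers and lifter above 1 N), for 0.2 s.
2. the block is pressed flush against both sensor walls (value of joint each of sensor_far, sensor_left above 0.0035 m and angle between the x axis of block and the x axis of heater, either way round below 0.06 rad and angle between block's own z axis and vertical below 0.06 rad and x of block in the frame of heater above 0.0455 m and y of block in the frame of heater above 0.0155 m), for 0.3 s.
At the end, for the whole second after the job is handed in: For the last second both sensor buttons are in by 3.5 of their 5 mm or more, the block lies still, flat and square to the well within 0.06 rad and within 2.5 mm of both walls; the gripped rod stands 20 mm or more down the middle hole (all of step 1 and all of step 2 and linear speed of block below 0.01 m/s); the arm keeps its last pose, push and grip.
It fails at once if the gripper touches the block (contact force between the arm and block above 0.5 N).
It fails at once if a vial or the timer is moved more than 20 mm or tipped (distance of any of vial_1, vial_2, timer from where it was at the start of the episode above 0.02 m or angle between any of vial_1, vial_2, timer's own z axis and vertical above 0.3 rad).
It also fails if it takes over 54 s, if anything falls off the work surface, if the arm or the gripper's body presses on something with over 40 N, if the wrist force passes 120 N, or if a joint passes its speed limit or range.

## Working session

There is one attempt and no reset: what is moved stays moved. The work goes in short steps, Python scripts to look and compute and a tool call to move; the robot and the scene stay as the last step left them, time stands still between calls to the robot, and variables do not carry over. Pictures are saved under pics/ and viewed, at most 10 in all, crops included, and the job is handed in when it is done.

Besides the shell and the picture viewer there is one more tool, called after "Call:" as name(argument=value, ...) on one line, values as JSON. carry_out: Moves the arm, as the interface text tells. Its arguments: {"type":"object","properties":{"deltas":{"type":"array"},"grip":{"type":"number"},"grip_force":{"type":"number"}},"required":["deltas"]}

```bash
ls; mkdir -p pics; cat > h.py <<'E'
import numpy as np, cv2
from scipy.spatial.transform import Rotation as R
from plant import ctrl
def T_cam(name):
    m=ctrl.camera_model(name)
    if name!='wrist': return m['intrinsics'],np.linalg.inv(m['extrinsics'])
    s=ctrl.get_state(); T=np.eye(4); T[:3,:3]=R.from_quat(s['tcp_rot']).as_matrix(); T[:3,3]=s['eef_pos']
    return m['intrinsics'],T@m['hand_eye']
def pt(K,T,d,u,v,z=None):
    """pixel -> world, by depth, or on plane z"""
    r=np.linalg.inv(K)@[u,v,1]
    if z is None:
        D=d[int(round(v)),int(round(u))]; return (T@np.r_[r*D,1])[:3]
    w=T[:3,:3]@r; return T[:3,3]+w*(z-T[2,3])/w[2]
def cloud(K,T,d):
    h,w=d.shape; u,v=np.meshgrid(np.arange(w),np.arange(h))
    P=np.stack([(u-K[0,2])/K[0,0]*d,(v-K[1,2])/K[1,1]*d,d],-1)@T[:3,:3].T+T[:3,3]
    P[d==0]=np.nan; return P
E
python3 - <<'E'
from h import *
np.set_printoptions(precision=3,suppress=True)
s=ctrl.get_state();print({k:np.round(v,3) for k,v in s.items()})
for c in ['top','side']:
    K,T=T_cam(c); im,d=ctrl.read_camera(c); cv2.imwrite(f'pics/{c}0.png',im[...,::-1])
    print(c,T[:3,3],K[0,0])
    for q in ['heater','block','lifter_grip','stand','vial_1','timer','block_hole']:
        for f in ctrl.find_in(c,q)[:4]: print(q,np.round(f['uv']),round(f['score'],2),pt(K,T,d,*f['uv']))
E
```

```text
pics
{'time': np.float64(0.0), 'qpos': array([ 0.972,  0.287,  1.578,  0.   ,  1.279, -0.15 ]), 'dq': array([ 0.   ,  0.001,  0.001, -0.001, -0.001,  0.001]), 'joint_efforts': array([  0.001, -40.598, -29.262,  -0.   ,   0.006,  -0.   ]), 'eef_pos': array([0.292, 0.608, 0.23 ]), 'tcp_rot': array([ 0.223,  0.975, -0.001, -0.   ]), 'contact_force': array([-0.254,  0.164, -0.156]), 'wrist_torque': array([ 0.016, -0.028, -0.025]), 'finger_force': np.float64(0.0), 'opening': np.float64(1.001)}
top [ 0.403 -0.197  1.301] 422.6292754316466
heater [358. 217.] 0.61 [ 0.479 -0.286  0.012]
block [356. 201.] 0.63 [ 0.529 -0.279  0.012]
lifter_grip [212. 242.] 0.48 [0.4   0.13  0.115]
lifter_grip [231. 213.] 0.41 [0.484 0.083 0.1  ]
stand [240. 215.] 0.59 [0.48  0.07  0.043]
vial_1 [437. 200.] 0.68 [ 0.531 -0.514  0.06 ]
vial_1 [434. 233.] 0.67 [ 0.433 -0.502  0.063]
timer [260. 179.] 0.83 [0.591 0.012 0.04 ]
block_hole [354. 201.] 0.6 [ 0.525 -0.272  0.049]
side [0.512 0.942 0.672] 509.88167486300887
heater [321. 204.] 0.98 [ 0.498 -0.222  0.054]
block [310. 196.] 0.64 [ 0.527 -0.27   0.053]
lifter_grip [380. 281.] 0.86 [0.392 0.16  0.091]
lifter_grip [368. 254.] 0.74 [0.401 0.021 0.059]
lifter_grip [327. 265.] 0.69 [0.49  0.092 0.082]
stand [330. 291.] 0.79 [0.485 0.108 0.029]
vial_1 [342. 167.] 0.61 [ 0.43 -0.49  0.04]
vial_1 [311. 165.] 0.51 [ 0.525 -0.511  0.04 ]
timer [279. 270.] 0.83 [0.592 0.057 0.048]
block_hole [308. 194.] 0.67 [ 0.532 -0.279  0.057]
block_hole [325. 266.] 0.51 [ 0.492 -0.021  0.   ]
```

```bash
python3 - <<'E'
import cv2
a=cv2.imread('pics/top0.png')[130:290,180:480]; cv2.imwrite('pics/top0c.png',cv2.resize(a,None,fx=2.66,fy=2.66,interpolation=cv2.INTER_CUBIC))
a=cv2.imread('pics/side0.png')[120:340,220:440]; cv2.imwrite('pics/side0c.png',cv2.resize(a,None,fx=2.7,fy=2.7,interpolation=cv2.INTER_CUBIC))
E
```

```text
(no output)
```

View pics/top0c.png

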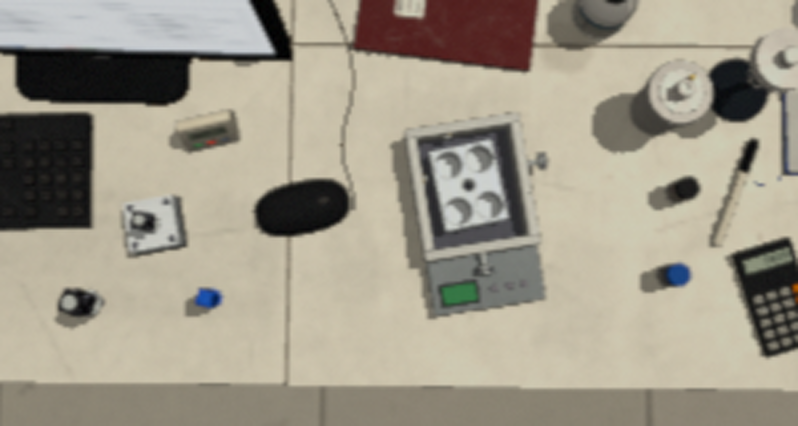

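View pics/side0c.png

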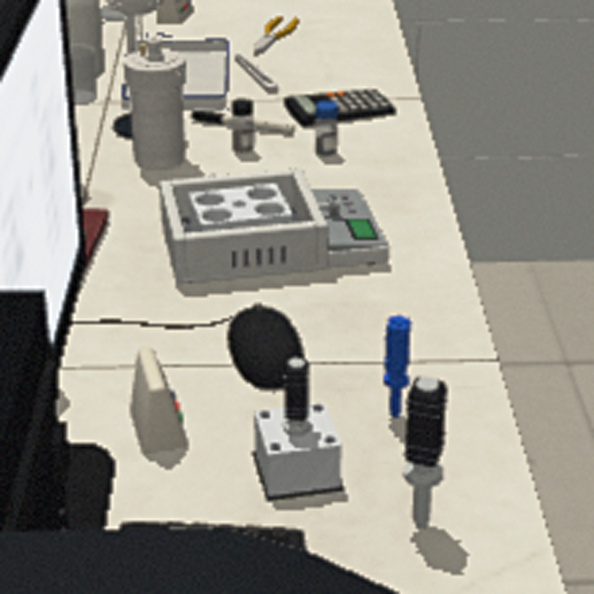

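The top view shows the stand with the small black rod at crop (143,222), the heater turned about 8° at (470,220), and the vials at (685,188) and (677,275). The side view confirms that the smaller black handle is the one in the stand at (295,390). The bigger black tool and the blue one are decoys. Next I'll fit the poses from the depth cloud.

```bash
python3 - <<'E'
from h import *
np.set_printoptions(precision=3,suppress=True)
print(ctrl.camera_model('wrist')['hand_eye'])
for c in ['top','side']:
    K,T=T_cam(c); im,d=ctrl.read_camera(c); P=cloud(K,T,d)
    def sel(x0,x1,y0,y1,z0,z1): 
        m=(P[...,0]>x0)&(P[...,0]<x1)&(P[...,1]>y0)&(P[...,1]<y1)&(P[...,2]>z0)&(P[...,2]<z1); return P[m]
    for n,b in dict(stand=(.43,.54,.04,.15,.035,.05),rod=(.45,.53,.05,.13,.06,.12),rodtop=(.45,.53,.05,.13,.09,.12),heat=(.35,.65,-.42,-.16,.044,.065)).items():
        p=sel(*b)
        if len(p)<4: print(n,len(p));continue
        r=cv2.minAreaRect((p[:,:2]*1000).astype(np.float32)); print(c,n,len(p),'mean',p.mean(0),'zmax',p[:,2].max(),'rect',np.round(r[0],1),np.round(r[1],1),round(r[2],1))
    u=[f for f in ctrl.find_in(c,'block_hole')][0]['uv']; print('hole',pt(K,T,d,*u,z=.054))
s=ctrl.get_state(); print(R.from_quat(s['tcp_rot']).as_matrix())
E
```

```text
[[ 0.    -0.953 -0.304  0.078]
 [ 1.     0.     0.001 -0.001]
 [-0.001 -0.304  0.953 -0.143]
 [ 0.     0.     0.     1.   ]]
top stand 291 mean [0.485 0.077 0.042] zmax 0.0495405319815283 rect [485.7  79.5] [56.3 56.9] 11.1
top rod 60 mean [0.485 0.077 0.092] zmax 0.10746189433065134 rect [485.7  78.7] [17.6 18.2] 88.9
top rodtop 43 mean [0.485 0.078 0.099] zmax 0.10746189433065134 rect [486.2  78.9] [17.3 17.4] 89.4
top heat 1160 mean [ 0.528 -0.28   0.053] zmax 0.06022717768669206 rect [ 519.8 -293.5] [174.1 151.2] 9.2
hole [ 0.534 -0.274  0.054]
side stand 484 mean [0.486 0.09  0.043] zmax 0.04923276325385895 rect [485.4  83.4] [56.8 58.7] 10.8
side rod 195 mean [0.486 0.089 0.084] zmax 0.10463223016455558 rect [485.4  84.6] [19.1 20.2] 1.0
side rodtop 83 mean [0.486 0.087 0.098] zmax 0.10463223016455558 rect [485.7  85.1] [18.1 18.3] 87.8
side heat 1239 mean [ 0.528 -0.27   0.052] zmax 0.05877613807509652 rect [ 517.9 -279.3] [173.9 137.4] 9.6
hole [ 0.531 -0.287  0.054]
[[-0.901  0.434 -0.   ]
 [ 0.434  0.901 -0.   ]
 [ 0.    -0.    -1.   ]]
```

Call:
carry_out(deltas=[-0.045, -0.0435, 0.003, 0, 0, -0.09, -0.09, -0.087, 0.006, 0, 0, -0.18, -0.135, -0.1305, 0.01, 0, 0, -0.27, -0.18, -0.174, 0.014, 0, 0, -0.36, -0.225, -0.2175, 0.017, 0, 0, -0.449], grip=60)

```text
time: 1.62
eef_pos: [0.4013, 0.3136, 0.2145]
tcp_rot: [-0.002, 1.0, 0.0, 0.0]
contact_force: [1.2, -0.1, 0.3]
opening: 0.601
finger_force: 0.0
```

```bash
cat >> h.py <<'E'
def go(x,y,z,yaw=0):
    """tool-frame shift and turn from the measured pose to world x,y,z with tool y at 90 deg + yaw(deg), tool down"""
    s=ctrl.get_state(); M=R.from_quat(s['tcp_rot'])
    a=np.deg2rad(90+yaw); Y=np.array([np.cos(a),np.sin(a),0]); Z=np.array([0,0,-1.]); G=R.from_matrix(np.stack([np.cross(Y,Z),Y,Z],1))
    print('t',round(float(s['time']),2),'pos',np.round(s['eef_pos'],4),'shift',np.round(M.inv().apply(np.array([x,y,z])-s['eef_pos']),4),'turn',np.round((M.inv()*G).as_rotvec(),4))
E
python3 -c "
from h import *
go(.486,.08,.2,0)"
```

```text
t 1.62 pos [0.4013 0.3136 0.2145] shift [-0.0839 -0.2339  0.0146] turn [0.0003 0.0009 0.0036]
```

Call:
carry_out(deltas=[-0.02, -0.056, 0.004, 0, 0, 0, -0.04, -0.112, 0.008, 0, 0, 0, -0.06, -0.168, 0.011, 0, 0, 0, -0.084, -0.234, 0.0145, 0, 0, 0, -0.084, -0.234, 0.0145, 0, 0, 0])

```text
time: 2.25
eef_pos: [0.4859, 0.0782, 0.2]
tcp_rot: [0.003, 1.0, -0.0, 0.0]
contact_force: [-0.4, 0.8, -0.4]
opening: 0.604
finger_force: 0.0
```

```bash
python3 - <<'E'
from h import *
np.set_printoptions(precision=4,suppress=True)
K,T=T_cam('wrist'); im,d=ctrl.read_camera('wrist'); cv2.imwrite('pics/w1.png',im[...,::-1]); P=cloud(K,T,d)
np.savez('w1.npz',im=im,d=d,P=P)
for n,b in dict(stand=(.035,.048),handle=(.06,.096),top=(.096,.106)).items():
    m=(abs(P[...,0]-.486)<.045)&(abs(P[...,1]-.08)<.045)&(P[...,2]>b[0])&(P[...,2]<b[1]); p=P[m]
    if len(p)<5: print(n,len(p)); continue
    print(n,len(p),p.mean(0),[np.round(q,1) for q in cv2.minAreaRect((p[:,:2]*1000).astype(np.float32))])
for q in ['lifter_grip','stand']:
    for f in ctrl.find_in('wrist',q): print(q,f, pt(K,T,d,*f['uv']))
go(.486,.08,.054)
E
```

```text
stand 2303 [0.4806 0.0815 0.0422] [array([485.4,  81.7]), array([56.3, 56.1]), np.float64(10.3)]
handle 218 [0.4771 0.0815 0.079 ] [array([485.1,  81.7]), array([18.4, 18.4]), np.float64(88.2)]
top 416 [0.4841 0.0817 0.1002] [array([484.9,  81.4]), array([17.6, 18.1]), np.float64(0.5)]
lifter_grip {'uv': [245.5, 90.2], 'score': 0.78} [0.3986 0.02   0.0929]
lifter_grip {'uv': [326.4, 190.7], 'score': 0.76} [0.4789 0.0831 0.0984]
lifter_grip {'uv': [411.3, 85.0], 'score': 0.59} [0.397  0.1396 0.126 ]
stand {'uv': [320.7, 172.8], 'score': 0.82} [0.4753 0.0784 0.0468]
t 2.4 pos [0.4847 0.0818 0.1999] shift [-0.0013 -0.0018  0.1459] turn [ 0.0006 -0.0003 -0.0004]
```

View pics/w1.png

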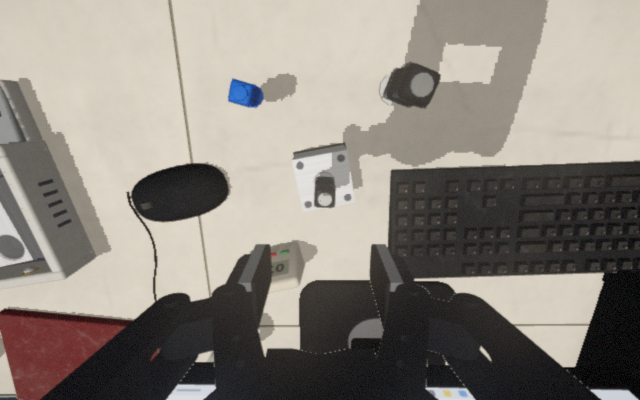

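The wrist view shows the small black handle in the stand at (324,190), square to the tool. The decoys are at (243,93) and (411,85). I'll go lower and measure again with the arm at rest.

Call:
carry_out(deltas=[0, 0, 0.03, 0, 0, 0, 0, 0, 0.06, 0, 0, 0, 0, 0, 0.06, 0, 0, 0, 0, 0, 0.06, 0, 0, 0])

```text
time: 2.9
eef_pos: [0.4854, 0.0825, 0.141]
tcp_rot: [-0.001, 1.0, 0.0, 0.001]
contact_force: [0.4, 0.7, 0.1]
opening: 0.6
finger_force: 0.0
```

```bash
python3 - <<'E'
from h import *
np.set_printoptions(precision=4,suppress=True)
for i in range(2):
    K,T=T_cam('wrist'); im,d=ctrl.read_camera('wrist'); P=cloud(K,T,d)
    for n,b in dict(stand=(.035,.048),handle=(.06,.096),top=(.096,.106)).items():
        m=(abs(P[...,0]-.486)<.045)&(abs(P[...,1]-.08)<.033)&(P[...,2]>b[0])&(P[...,2]<b[1])&(d<.4); p=P[m]
        if len(p)<5: print(n,len(p)); continue
        print(n,len(p),p.mean(0),[np.round(q,1) for q in cv2.minAreaRect((p[:,:2]*1000).astype(np.float32))])
    go(.485,.081,.054)
E
```

```text
stand 3368 [0.4798 0.0815 0.0421] [array([485.6,  81.6]), array([57.2, 56.2]), np.float64(10.3)]
handle 423 [0.4768 0.0818 0.0797] [array([485. ,  81.6]), array([18.4, 18.7]), np.float64(87.0)]
top 670 [0.4839 0.0816 0.1001] [array([484.8,  81.6]), array([17.9, 17.9]), np.float64(87.2)]
t 2.95 pos [0.4858 0.0823 0.1415] shift [ 0.001  -0.0013  0.0875] turn [-0.      0.0027  0.0017]
stand 3365 [0.4797 0.0815 0.0421] [array([485.4,  81.6]), array([56.8, 56.2]), np.float64(10.4)]
handle 418 [0.4768 0.0818 0.0797] [array([484.8,  81.6]), array([18.3, 18.3]), np.float64(87.4)]
top 658 [0.4837 0.0816 0.1001] [array([484.7,  81.8]), array([17.5, 18.1]), np.float64(89.6)]
t 3.0 pos [0.4859 0.0821 0.1417] shift [ 0.0012 -0.0011  0.0877] turn [-0.0001  0.0031  0.0013]
```

Call:
carry_out(deltas=[0.0006, -0.0006, 0.03, 0, 0, 0, 0.0006, -0.0006, 0.06, 0, 0, 0, 0.0006, -0.0006, 0.088, 0, 0, 0, 0.0006, -0.0006, 0.088, 0, 0, 0])

```text
time: 3.5
eef_pos: [0.4832, 0.081, 0.0509]
tcp_rot: [-0.0, 1.0, 0.0, -0.002]
contact_force: [0.3, -0.0, -0.2]
opening: 0.6
finger_force: 0.0
```

Call:
carry_out(deltas=[0, 0, 0, 0, 0, 0, 0, 0, 0, 0, 0, 0, 0, 0, 0, 0, 0, 0, 0, 0, 0, 0, 0, 0], grip=0, grip_force=80)

```text
time: 4.0
eef_pos: [0.4859, 0.081, 0.054]
tcp_rot: [-0.0, 1.0, 0.0, 0.002]
contact_force: [-1.7, 1.2, 5.9]
opening: 0.197
finger_force: 77.9
```

Call:
carry_out(deltas=[0, 0, 0, 0, 0, 0, 0, 0, 0, 0, 0, 0])

```text
time: 4.25
eef_pos: [0.4859, 0.081, 0.0539]
tcp_rot: [-0.0, 1.0, 0.0, 0.002]
contact_force: [-0.5, 1.4, 6.5]
opening: 0.199
finger_force: 77.9
```

Call:
carry_out(deltas=[0, 0, -0.02, 0, 0, 0, 0, 0, -0.04, 0, 0, 0, 0, 0, -0.08, 0, 0, 0, 0, 0, -0.12, 0, 0, 0, 0, 0, -0.12, 0, 0, 0])

```text
time: 4.88
eef_pos: [0.4868, 0.0807, 0.1759]
tcp_rot: [-0.0, 1.0, -0.0, 0.004]
contact_force: [0.4, 0.2, -1.4]
opening: 0.199
finger_force: 79.2
```

```bash
python3 - <<'E'
from h import *
go(.527,-.28,.17,10)
K,T=T_cam('wrist'); im,d=ctrl.read_camera('wrist'); cv2.imwrite('pics/w2.png',im[...,::-1])
E
```

```text
t 4.88 pos [0.4868 0.0807 0.1759] shift [-0.04   -0.3607  0.0065] turn [-0.0014  0.0086 -0.1742]
```

View pics/w2.png

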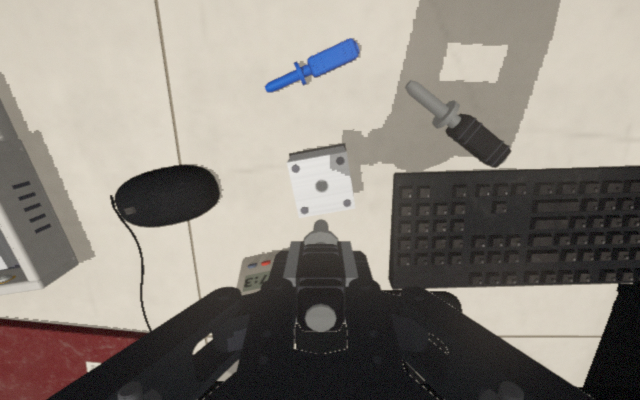

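The rod is held upright; the stand at (321,185) is empty. Both decoys have toppled on the bench, but they're still on it and don't matter. Next I'll move to where the wrist camera sees the well.

```bash
python3 -c "
from h import *
go(.61,-.28,.20,9)"
```

```text
t 4.92 pos [0.4851 0.0808 0.1733] shift [-0.1249 -0.3608 -0.0261] turn [-0.0007  0.0036 -0.1568]
```

Call:
carry_out(deltas=[-0.018, -0.051, -0.026, 0, 0, -0.03, -0.036, -0.103, -0.026, 0, 0, -0.06, -0.054, -0.155, -0.026, 0, 0, -0.09, -0.072, -0.206, -0.026, 0, 0, -0.12, -0.09, -0.258, -0.026, 0, 0, -0.157])

```text
time: 5.55
eef_pos: [0.5735, -0.1783, 0.195]
tcp_rot: [-0.079, 0.997, 0.001, -0.002]
contact_force: [0.9, -0.9, -1.0]
opening: 0.199
finger_force: 79.1
```

```bash
python3 -c "
from h import *
go(.61,-.28,.20,9)"
```

```text
t 5.55 pos [ 0.5735 -0.1783  0.195 ] shift [-0.02   -0.1061 -0.0054] turn [ 0.0025 -0.0034  0.0011]
```

Call:
carry_out(deltas=[-0.01, -0.053, -0.003, 0, 0, 0, -0.02, -0.106, -0.005, 0, 0, 0, -0.02, -0.106, -0.005, 0, 0, 0, -0.02, -0.106, -0.005, 0, 0, 0])

```text
time: 6.05
eef_pos: [0.6096, -0.2779, 0.2001]
tcp_rot: [-0.078, 0.997, 0.002, -0.002]
contact_force: [-0.6, 0.3, -1.1]
opening: 0.199
finger_force: 79.3
```

```bash
python3 - <<'E'
from h import *
np.set_printoptions(precision=4,suppress=True)
K,T=T_cam('wrist'); im,d=ctrl.read_camera('wrist'); cv2.imwrite('pics/w3.png',im[...,::-1]); P=cloud(K,T,d)
np.savez('w3.npz',im=im,d=d,P=P)
for q in ['block_hole','block','heater']:
    for f in ctrl.find_in('wrist',q): print(q,f, pt(K,T,d,*f['uv'],z=.054))
go(.61,-.28,.2,9)
E
```

```text
block_hole {'uv': [338.8, 98.8], 'score': 0.67} [ 0.5263 -0.2737  0.054 ]
block {'uv': [341.2, 97.1], 'score': 0.75} [ 0.5245 -0.2718  0.054 ]
heater {'uv': [333.9, 99.5], 'score': 0.68} [ 0.5276 -0.278   0.054 ]
t 6.25 pos [ 0.6104 -0.2772  0.2025] shift [ 0.0009 -0.0027  0.0025] turn [ 0.0007 -0.0007  0.0016]
```

View pics/w3.png

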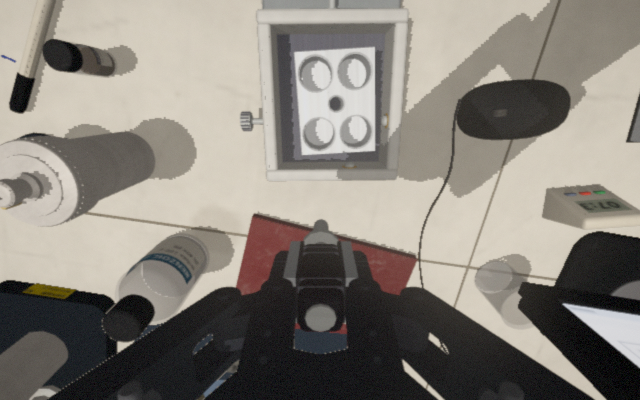

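Hole is at (336,103), with the block turned slightly clockwise in a well spanning about (270–395, 22–172). The rod tip is at (320,225). Now the exact positions.

```bash
python3 - <<'E'
from h import *
np.set_printoptions(precision=4,suppress=True)
K,T=T_cam('wrist'); im,d=ctrl.read_camera('wrist'); P=cloud(K,T,d); g=cv2.cvtColor(im,cv2.COLOR_RGB2GRAY)
y0,x0=85,318; w=g[y0:121,x0:355]; _,b=cv2.threshold(w,110,255,cv2.THRESH_BINARY_INV)
n,l,st,c=cv2.connectedComponentsWithStats(b); i=l[103-y0,336-x0]; print('hole',i,st[i],c[i]+[x0,y0]); uv=c[i]+[x0,y0]
hole=pt(K,T,d,*uv,z=.054); print('hole',hole)
# block top: bright points in well interior at z~.054 ; outer heater
hsv=cv2.cvtColor(im,cv2.COLOR_RGB2HSV)
m=((P[...,2]>.047)&(P[...,2]<.061)&(abs(P[...,0]-.52)<.13)&(abs(P[...,1]+.28)<.1)).astype(np.uint8)
n,l,st,c=cv2.connectedComponentsWithStats(m)
for i in range(1,n):
    if st[i][4]>400:
        p=P[l==i]; r=cv2.minAreaRect((p[:,:2]*1000).astype(np.float32)); print(st[i],p.mean(0),[np.round(q,1) for q in r])
# tip expectation
s=ctrl.get_state(); M=R.from_quat(s['tcp_rot']).as_matrix()
t=s['eef_pos']+M@[0,0,.046]; q=np.linalg.inv(T)@np.r_[t,1]; print('expected tip px',(K@q[:3]/q[2])[:2],t)
print(P[225:232,320])
# wall inner edges: floor depth mask inside
E
```

```text
hole 1 [ 12  11  11  13 112] [334.9018 101.8304]
hole [ 0.5307 -0.2765  0.054 ]
[ 257    7  152  172 8118] [ 0.5197 -0.2804  0.0533] [array([ 529.1, -279.4]), array([150.3, 130.6]), np.float64(9.4)]
[ 295   46   80  107 4636] [ 0.5283 -0.2752  0.0537] [array([ 530.6, -275.2]), array([90.3, 70.1]), np.float64(12.3)]
expected tip px [320.3403 224.3159] [ 0.6106 -0.2774  0.1568]
[[ 0.6052 -0.2785  0.1711]
 [ 0.6053 -0.2785  0.1724]
 [ 0.6053 -0.2785  0.174 ]
 [ 0.6054 -0.2785  0.1753]
 [ 0.5991 -0.2795  0.1916]
 [ 0.5983 -0.2796  0.1948]
 [ 0.5992 -0.2795  0.194 ]]
```

```bash
python3 -c "
from h import *
go(.5313,-.2763,.115,9.4)"
```

```text
t 6.3 pos [ 0.6106 -0.2774  0.2028] shift [0.0781 0.0136 0.0878] turn [ 0.0003 -0.0002 -0.0054]
```

Call:
carry_out(deltas=[0.04, 0.007, 0.02, 0, 0, 0, 0.078, 0.0136, 0.04, 0, 0, -0.005, 0.078, 0.0136, 0.07, 0, 0, -0.005, 0.078, 0.0136, 0.088, 0, 0, -0.005, 0.078, 0.0136, 0.088, 0, 0, -0.005])

```text
time: 6.92
eef_pos: [0.531, -0.2765, 0.1135]
tcp_rot: [-0.081, 0.997, 0.001, -0.001]
contact_force: [-0.8, 0.9, -1.4]
opening: 0.199
finger_force: 79.4
```

Call:
carry_out(deltas=[0, 0, 0, 0, 0, 0, 0, 0, 0, 0, 0, 0])

```text
time: 7.18
eef_pos: [0.5326, -0.278, 0.1164]
tcp_rot: [-0.081, 0.997, -0.001, 0.001]
contact_force: [-0.2, 0.2, -0.8]
opening: 0.203
finger_force: 79.4
```

```bash
python3 - <<'E'
from h import *
for i in range(4):
    go(.5313,-.2763,.115,9.4); K,T=T_cam('side'); im,d=ctrl.read_camera('side')
print(ctrl.get_state()['contact_force'])
cv2.imwrite('pics/s4.png',cv2.resize(im[150:270,240:400,::-1],None,fx=4,fy=4,interpolation=cv2.INTER_CUBIC))
E
```

```text
t 7.17 pos [ 0.5326 -0.278   0.1164] shift [0.0011 0.0019 0.0014] turn [-0.002   0.0019 -0.0015]
t 7.22 pos [ 0.5325 -0.2779  0.1162] shift [0.0009 0.0018 0.0012] turn [-0.0017  0.0016 -0.0016]
t 7.28 pos [ 0.5323 -0.2779  0.116 ] shift [0.0007 0.0017 0.001 ] turn [-0.0014  0.0013 -0.0016]
t 7.33 pos [ 0.5321 -0.2778  0.1157] shift [0.0005 0.0016 0.0007] turn [-0.0011  0.001  -0.0017]
[ 0.21462352  0.01034186 -1.42468744]
```

View pics/s4.png

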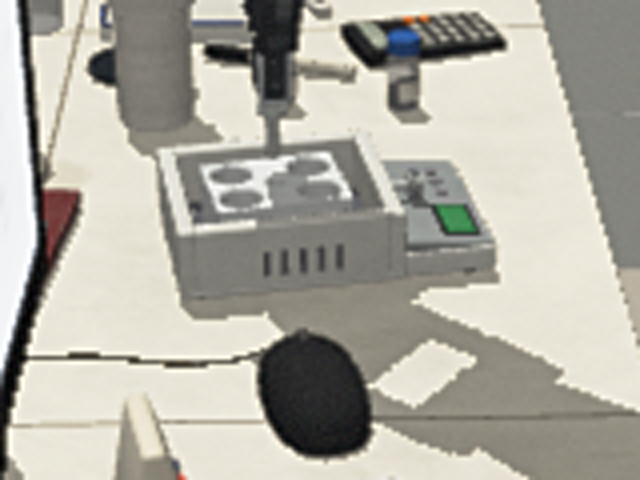

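The side view shows the rod just above the middle of the block, at crop (275,150). I'll descend gently with a 1 mm correction in y.

Call:
carry_out(deltas=[0.0005, 0.0012, 0.004, 0, 0, 0, 0.0005, 0.0012, 0.008, 0, 0, 0, 0.0005, 0.0012, 0.012, 0, 0, 0, 0.0005, 0.0012, 0.016, 0, 0, 0, 0.0005, 0.0012, 0.02, 0, 0, 0])

```text
time: 8.0
eef_pos: [0.5308, -0.2764, 0.0945]
tcp_rot: [-0.081, 0.997, 0.0, -0.0]
contact_force: [-0.0, 0.0, -1.3]
opening: 0.199
finger_force: 79.4
```

Call:
carry_out(deltas=[0, 0, 0, 0, 0, 0, 0, 0, 0, 0, 0, 0])

```text
time: 8.25
eef_pos: [0.5309, -0.2764, 0.095]
tcp_rot: [-0.081, 0.997, -0.0, 0.0]
contact_force: [0.5, -0.6, -1.3]
opening: 0.2
finger_force: 79.4
```

Call:
carry_out(deltas=[0, 0, 0.005, 0, 0, 0, 0, 0, 0.01, 0, 0, 0, 0, 0, 0.015, 0, 0, 0, 0, 0, 0.02, 0, 0, 0, 0, 0, 0.024, 0, 0, 0])

```text
time: 8.88
eef_pos: [0.5307, -0.2763, 0.0703]
tcp_rot: [-0.081, 0.997, 0.0, -0.0]
contact_force: [0.1, 0.8, -1.5]
opening: 0.196
finger_force: 79.4
```

Call:
carry_out(deltas=[0, 0, 0.001, 0, 0, 0, 0, 0, 0.002, 0, 0, 0, 0, 0, 0.003, 0, 0, 0, 0, 0, 0.003, 0, 0, 0])

```text
time: 9.38
eef_pos: [0.5309, -0.2764, 0.0679]
tcp_rot: [-0.081, 0.997, -0.0, 0.0]
contact_force: [0.2, 0.6, -1.4]
opening: 0.201
finger_force: 79.4
```

Call:
carry_out(deltas=[0, 0, 0.001, 0, 0, 0, 0, 0, 0.002, 0, 0, 0, 0, 0, 0.002, 0, 0, 0])

```text
time: 9.75
eef_pos: [0.5309, -0.2765, 0.0661]
tcp_rot: [-0.081, 0.997, -0.0, 0.0]
contact_force: [-0.1, -0.3, -0.1]
opening: 0.196
finger_force: 79.7
```

Call:
carry_out(deltas=[0, 0, 0.0005, 0, 0, 0, 0, 0, 0.001, 0, 0, 0, 0, 0, 0.001, 0, 0, 0])

```text
time: 10.12
eef_pos: [0.531, -0.2764, 0.066]
tcp_rot: [-0.081, 0.997, 0.0, -0.0]
contact_force: [-2.3, 0.8, 5.1]
opening: 0.2
finger_force: 80.1
```

The collar is down with about 6 N. Now I'll push towards the corner (tool −x, +y).

Call:
carry_out(deltas=[-0.002, 0.002, 0, 0, 0, 0, -0.004, 0.004, 0, 0, 0, 0, -0.006, 0.006, 0, 0, 0, 0, -0.008, 0.008, 0, 0, 0, 0, -0.01, 0.01, 0, 0, 0, 0])

```text
time: 10.75
eef_pos: [0.5399, -0.2662, 0.066]
tcp_rot: [-0.081, 0.997, -0.002, 0.001]
contact_force: [-2.2, -2.9, 5.9]
opening: 0.202
finger_force: 80.2
```

Call:
carry_out(deltas=[0, 0, 0, 0, 0, 0, 0, 0, 0, 0, 0, 0])

```text
time: 11.0
eef_pos: [0.5401, -0.2659, 0.066]
tcp_rot: [-0.081, 0.997, -0.001, 0.001]
contact_force: [-0.9, -2.5, 4.1]
opening: 0.196
finger_force: 80.2
```

```bash
cat >> h.py <<'E'
def look():
    "tool pose and force in the heater's frame (yaw 9.4, home assumed .5439,-.2587)"
    s=ctrl.get_state(); H=R.from_euler('z',9.4,degrees=True).inv()
    print('t',round(float(s['time']),2),'to home mm',np.round(1000*H.apply(np.r_[.5439,-.2587,0]-s['eef_pos']*[1,1,0])[:2],1),'z',round(float(s['eef_pos'][2]),4),'F heater',np.round(H.apply(s['contact_force']),1))
def topblock(c='top'):
    K,T=T_cam(c); im,d=ctrl.read_camera(c); P=cloud(K,T,d); return K,T,im,d,P
E
python3 -c "
from h import *
look()"
```

```text
t 11.0 to home mm [4.9 6.5] z 0.066 F heater [-1.2 -2.3  4.1]
```

Call:
carry_out(deltas=[-0.001, 0.0015, 0, 0, 0, 0, -0.002, 0.003, 0, 0, 0, 0, -0.003, 0.0045, 0, 0, 0, 0, -0.004, 0.006, 0, 0, 0, 0, -0.005, 0.0065, 0, 0, 0, 0])

```text
time: 11.62
eef_pos: [0.5429, -0.2611, 0.0661]
tcp_rot: [-0.082, 0.997, -0.004, -0.0]
contact_force: [-5.4, -10.2, 4.6]
opening: 0.196
finger_force: 80.1
```

Call:
carry_out(deltas=[0, 0, 0, 0, 0, 0, 0, 0, 0, 0, 0, 0])

```text
time: 11.88
eef_pos: [0.5429, -0.2611, 0.066]
tcp_rot: [-0.082, 0.997, -0.004, -0.0]
contact_force: [-4.9, -8.7, 5.3]
opening: 0.199
finger_force: 80.1
```

```bash
python3 -c "
from h import *
look()"
```

```text
t 11.88 to home mm [1.4 2.2] z 0.066 F heater [-6.3 -7.8  5.3]
```

```bash
python3 - <<'E'
from h import *
K,T,im,d,P=topblock('side'); np.savez('s5.npz',im=im,d=d)
a=cv2.resize(im[170:250,270:360,::-1],None,fx=5,fy=5,interpolation=cv2.INTER_CUBIC)
K,T,im,d,P=topblock('top')
b=cv2.resize(im[165:245,320:396,::-1],None,fx=5,fy=5,interpolation=cv2.INTER_CUBIC)
cv2.imwrite('pics/c5.png',cv2.resize(np.hstack([a,b]),None,fx=.95,fy=.95)); print(np.hstack([a,b]).shape)
E
```

```text
(400, 830, 3)
```

View pics/c5.png

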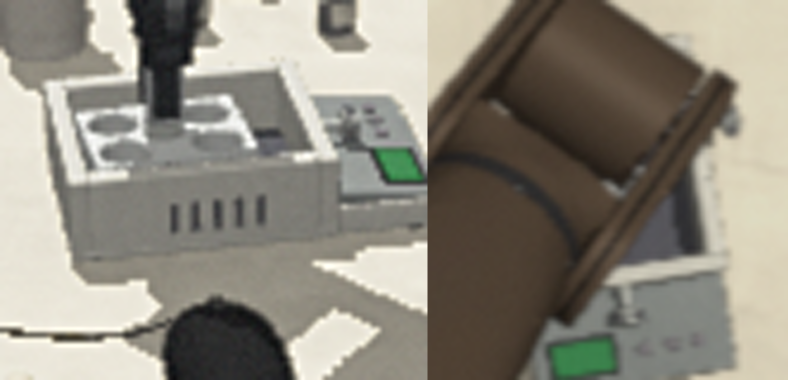

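```bash
python3 - <<'E'
from h import *
np.set_printoptions(precision=1,suppress=True,linewidth=200)
Hr=R.from_euler('z',9.4,degrees=True).as_matrix(); O=np.r_[.529,-.2794,0]-Hr@[.030,0,0]
look()
for c in ['side','wrist']:
    K,T,im,d,P=topblock(c); Q=(P-O)@Hr*1000
    m=(abs(Q[...,2]-54)<7)&(abs(Q[...,0]-30)<90)&(abs(Q[...,1])<75)
    n,l,st,ce=cv2.connectedComponentsWithStats(m.astype(np.uint8))
    for i in range(1,n):
        if st[i][4]>100:
            p=Q[l==i]; r=cv2.minAreaRect(p[:,:2].astype(np.float32)); print(c,st[i],p.min(0),p.max(0),[np.round(q,1) for q in r])
    # near edges of block along strips in y; right edge along strips in x
    q=Q[m]
    for y in range(-12,50,10):
        s=np.sort(q[(abs(q[:,1]-y)<3),0]); g=np.where(np.diff(s)>8)[0]; print(c,'y',y,[(round(float(s[k]),1),round(float(s[k+1]),1)) for k in g])
    for x in range(8,92,12):
        s=np.sort(q[(abs(q[:,0]-x)<3),1]); g=np.where(np.diff(s)>8)[0]; print(c,'x',x,[(round(float(s[k]),1),round(float(s[k+1]),1)) for k in g])
    if c=='wrist': cv2.imwrite('pics/w6.png',im[...,::-1])
E
```

```text
t 11.97 to home mm [1.4 2.2] z 0.066 F heater [-6.4 -8.1  4.7]
side [279 183  63  29 931] [-44.2 -64.4  47. ] [105.7  72.   60.4] [array([30.8,  3.8]), array([149.9, 136.4]), np.float64(0.0)]
side y -12 [(-32.3, 4.1), (14.6, 22.7), (22.7, 55.3)]
side y -2 [(-58.8, -41.8), (-33.1, 54.0), (59.6, 86.4)]
side y 8 [(-58.5, -41.8), (-33.9, 1.9), (9.9, 23.5), (23.5, 31.9), (31.9, 58.0), (58.0, 88.1)]
side y 18 [(-31.6, 0.9), (43.6, 54.5), (75.9, 84.2)]
side y 28 [(-32.8, 2.3), (5.1, 31.8), (61.3, 79.6)]
side y 38 [(-32.9, -1.4), (1.7, 33.8), (54.5, 88.7)]
side y 48 [(-36.0, -25.4), (-25.4, -1.8)]
side x 8 [(-48.7, -24.6), (-10.7, 2.2), (26.8, 45.6)]
side x 20 [(-50.3, -21.7), (-13.0, 11.2), (21.1, 46.6)]
side x 32 [(50.8, 58.9)]
side x 44 []
side x 56 [(-52.0, -20.2)]
side x 68 [(-49.3, -18.5), (-10.2, 17.5), (24.7, 50.1)]
side x 80 [(-52.6, -14.5), (-9.6, 22.2), (29.9, 45.6)]
wrist [  156    73   266   232 24096] [-45.4 -64.8  47. ] [85.1 65.1 60.3] [array([19.8,  0.1]), array([130.4, 129.8]), np.float64(0.1)]
wrist y -12 [(-33.0, 1.0), (9.2, 28.9)]
wrist y -2 [(-58.6, -45.4), (-33.0, 0.2), (5.6, 32.8), (48.7, 99.5)]
wrist y 8 [(-33.0, -0.7)]
wrist y 18 [(-33.0, -1.2)]
wrist y 28 [(-33.0, -1.8), (3.3, 30.2), (43.0, 98.8)]
wrist y 38 [(-33.0, -2.4), (6.2, 27.0)]
wrist y 48 [(-33.0, -2.7)]
wrist x 8 [(-52.5, -22.6), (22.1, 39.6)]
wrist x 20 [(-52.6, -21.8), (-18.0, 10.3), (17.4, 44.0)]
wrist x 32 [(-52.5, -20.8)]
wrist x 44 [(-52.5, -20.2)]
wrist x 56 [(-52.6, -19.3), (-11.4, 42.2)]
wrist x 68 [(-52.8, -18.5), (-14.9, 48.2)]
wrist x 80 [(-52.8, 52.9)]
```

View pics/w6.png

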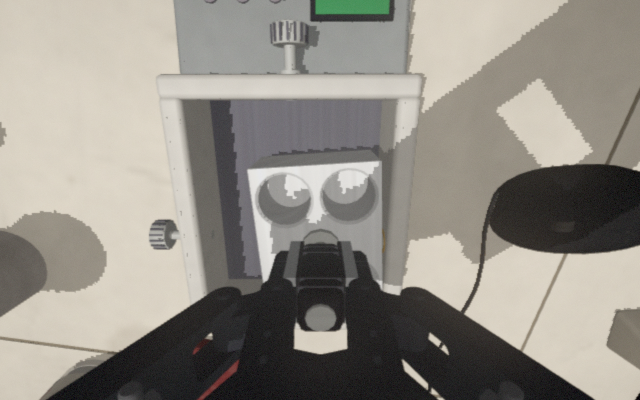

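The block is visible with its near edge at row ~160 and still turned about 3.7°. The fit puts its centre near x 43.8, y 15.1 in the heater frame. Its far-left corner touches the left wall, and the far wall is still about 2 mm off. I'll push on, mostly in x.

Call:
carry_out(deltas=[-0.0005, 0, 0, 0, 0, 0, -0.001, 0, 0, 0, 0, 0, -0.0015, 0.0003, 0, 0, 0, 0, -0.002, 0.0005, 0, 0, 0, 0, -0.002, 0.0005, 0, 0, 0, 0])

```text
time: 12.7
eef_pos: [0.5442, -0.2606, 0.0661]
tcp_rot: [-0.082, 0.997, -0.004, -0.001]
contact_force: [-6.0, -9.8, 5.6]
opening: 0.198
finger_force: 80.2
```

```bash
cat >> h.py <<'E'
Hr=R.from_euler('z',9.4,degrees=True).as_matrix(); O=np.r_[.529,-.2794,0]-Hr@[.030,0,0]
def wb():
    "block pose in the heater's frame from the wrist camera: line fits to its near and right top edges"
    look(); K,T,im,d,P=topblock('wrist'); Q=(P-O)@Hr*1000
    m=(abs(Q[...,2]-54)<7)&(abs(Q[...,0]-30)<90)&(abs(Q[...,1])<75); q=Q[m]; A=[];B=[]; w=[]
    for y in range(-12,42,4):
        s=np.sort(q[(abs(q[:,1]-y)<2.5),0]); k=[i for i in np.where(np.diff(s)>20)[0] if s[i]<-20]
        if k: A.append((y,s[k[0]+1])); w.append(s[k[0]])
    for x in range(8,70,5):
        s=np.sort(q[(abs(q[:,0]-x)<2.5),1]); k=[i for i in np.where(np.diff(s)>20)[0] if s[i]<-40]
        if k and s[k[0]+1]<0: B.append((x,s[k[0]+1]))
    A,B=np.array(A),np.array(B); a=np.polyfit(*A.T,1); b=np.polyfit(*B.T,1)
    z=q[(q[:,0]>3)&(q[:,0]<60)&(q[:,1]>-15)&(q[:,1]<45)]; c=np.linalg.lstsq(np.c_[z[:,:2],np.ones(len(z))],z[:,2],rcond=None)[0]
    print('yaw from near/right edge',np.round([-a[0],b[0]],3),'cx',round(np.polyval(a,18)+45,1),'cy',round(np.polyval(b,48)+35,1),'near wall',np.round(np.median(w),1),'tilt',np.round(c,3))
E
python3 -c "
from h import *
wb()"
```

```text
t 12.7 to home mm [-0.  2.] z 0.0661 F heater [-7.5 -8.7  5.6]
yaw from near/right edge [0.059 0.059] cx 45.2 cy 15.2 near wall -33.1 tilt [2.000e-02 1.000e-03 5.324e+01]
```

Call:
carry_out(deltas=[-0.0005, 0.0003, 0, 0, 0, 0, -0.001, 0.0006, 0, 0, 0, 0, -0.0015, 0.0008, 0, 0, 0, 0, -0.002, 0.001, 0, 0, 0, 0, -0.002, 0.001, 0, 0, 0, 0])

```text
time: 13.38
eef_pos: [0.5454, -0.2598, 0.0661]
tcp_rot: [-0.082, 0.997, -0.004, -0.002]
contact_force: [-8.6, -11.1, 6.1]
opening: 0.202
finger_force: 80.2
```

```bash
python3 -c "
from h import *
wb()"
```

```text
t 13.38 to home mm [-1.4  1.3] z 0.0661 F heater [-10.3  -9.5   6.1]
yaw from near/right edge [0.036 0.038] cx 46.6 cy 16.0 near wall -32.8 tilt [1.9000e-02 3.0000e-03 5.3248e+01]
```

Call:
carry_out(deltas=[-0.0003, 0.0005, 0, 0, 0, 0, -0.0006, 0.001, 0, 0, 0, 0, -0.0009, 0.0013, 0, 0, 0, 0, -0.001, 0.0016, 0, 0, 0, 0, -0.001, 0.0016, 0, 0, 0, 0])

```text
time: 14.05
eef_pos: [0.546, -0.259, 0.0661]
tcp_rot: [-0.082, 0.997, -0.005, -0.002]
contact_force: [-8.7, -13.1, 5.4]
opening: 0.2
finger_force: 80.1
```

```bash
python3 -c "
from h import *
wb()"
```

```text
t 14.05 to home mm [-2.1  0.7] z 0.0661 F heater [-10.7 -11.5   5.4]
yaw from near/right edge [0.016 0.017] cx 47.3 cy 16.5 near wall -32.9 tilt [1.9000e-02 7.0000e-03 5.3209e+01]
```

Call:
carry_out(deltas=[-0.0003, 0.0005, 0, 0, 0, 0, -0.0005, 0.001, 0, 0, 0, 0, -0.0007, 0.0015, 0, 0, 0, 0, -0.0007, 0.0015, 0, 0, 0, 0])

```text
time: 14.6
eef_pos: [0.5464, -0.2584, 0.0661]
tcp_rot: [-0.082, 0.997, -0.006, -0.002]
contact_force: [-9.9, -16.0, 5.4]
opening: 0.198
finger_force: 80.1
```

```bash
python3 -c "
from h import *
wb();wb()"
```

```text
t 14.6 to home mm [-2.5  0.1] z 0.0661 F heater [-12.4 -14.1   5.4]
yaw from near/right edge [0.004 0.007] cx 47.7 cy 17.0 near wall -33.0 tilt [2.4000e-02 7.0000e-03 5.2956e+01]
t 14.65 to home mm [-2.4  0.1] z 0.0661 F heater [-10.9 -14.6   4.7]
yaw from near/right edge [0.006 0.008] cx 47.7 cy 16.9 near wall -33.1 tilt [2.2000e-02 9.0000e-03 5.3024e+01]
```

Call:
carry_out(deltas=[0, 0.0004, 0, 0, 0, 0, 0, 0.0008, 0, 0, 0, 0, -0.0002, 0.001, 0, 0, 0, 0, -0.0002, 0.001, 0, 0, 0, 0])

```text
time: 15.2
eef_pos: [0.5463, -0.2582, 0.0661]
tcp_rot: [-0.083, 0.997, -0.007, -0.002]
contact_force: [-10.8, -17.8, 4.4]
opening: 0.199
finger_force: 80.1
```

```bash
python3 -c "
from h import *
wb();wb()
Q=(np.load('w3.npz')['P']-O)@Hr*1000
z=Q[(abs(Q[...,2]-54)<7)&(Q[...,0]>-8)&(Q[...,0]<70)&(abs(Q[...,1])<35)]; print(len(z),np.linalg.lstsq(np.c_[z[:,:2],np.ones(len(z))],z[:,2],rcond=None)[0])
K,T,im,d,P=topblock('wrist'); Q=(P-O)@Hr*1000
m=(abs(Q[...,2]-54)<7)
for x in (5,20,45): # profile across the left wall gap
    s=Q[(abs(Q[...,0]-x)<1.5)&(Q[...,1]>47)&(Q[...,1]<58)]; s=s[np.argsort(s[:,1])]; print(x,np.round(s[::max(1,len(s)//14),1:],1).tolist())
"
```

```text
t 15.2 to home mm [-2.5 -0.1] z 0.0661 F heater [-13.6 -15.8   4.4]
yaw from near/right edge [0.004 0.005] cx 47.8 cy 16.9 near wall -33.0 tilt [2.5000e-02 1.0000e-02 5.2943e+01]
t 15.25 to home mm [-2.4 -0.1] z 0.0661 F heater [-12.8 -16.    4.3]
yaw from near/right edge [0.005 0.008] cx 47.7 cy 17.0 near wall -33.0 tilt [2.3000e-02 9.0000e-03 5.2978e+01]
3301 [ 4.87459026e-03 -1.65861165e-03  5.35664491e+01]
5 [[47.0, 54.7], [47.8, 53.2], [48.7, 54.0], [49.2, 54.0], [50.4, 53.8], [51.1, 54.8], [52.8, 40.0], [52.9, 14.9], [53.2, 52.1], [53.9, 51.0], [54.5, 53.3], [55.4, 54.0], [56.0, 54.3], [56.9, 54.0], [57.5, 54.1]]
20 [[47.1, 21.1], [48.3, 33.9], [48.6, 47.1], [48.7, 49.5], [48.8, 52.5], [48.9, 34.5], [49.7, 53.7], [50.7, 54.0], [51.7, 53.6], [53.2, 52.2], [54.1, 52.9], [54.8, 54.1], [56.0, 54.2], [56.8, 52.6], [57.8, 52.8]]
45 [[47.0, 119.7], [47.4, 112.9], [47.8, 120.4], [48.4, 120.7], [49.0, 122.2], [49.6, 121.6], [50.1, 122.7], [50.8, 122.3], [51.5, 122.5], [52.6, 125.0], [54.0, 53.8], [55.6, 54.3], [57.3, 137.9], [57.7, 137.8]]
```

The last 1 mm of commanded y moved the block hardly at all and only raised the force. Yaw is about 0.006 rad and tilt about 0.02 rad, so the block is hard against both walls. I'll hold briefly, check that it's steady, and hand in.

Call:
carry_out(deltas=[0, 0.0003, 0, 0, 0, 0, 0, 0.0003, 0, 0, 0, 0, 0, 0.0003, 0, 0, 0, 0, 0, 0.0003, 0, 0, 0, 0, 0, 0.0003, 0, 0, 0, 0])

```text
time: 15.98
eef_pos: [0.5463, -0.2581, 0.0661]
tcp_rot: [-0.083, 0.997, -0.007, -0.002]
contact_force: [-9.8, -18.6, 3.9]
opening: 0.2
finger_force: 80.0
```

```bash
python3 -c "
from h import *
wb();wb();wb()
print(ctrl.sign_off())"
```

```text
t 15.97 to home mm [-2.5 -0.2] z 0.0661 F heater [-12.7 -16.8   3.9]
yaw from near/right edge [0.004 0.005] cx 47.8 cy 17.0 near wall -33.0 tilt [2.4000e-02 9.0000e-03 5.2943e+01]
t 16.02 to home mm [-2.5 -0.2] z 0.0661 F heater [-12.7 -16.8   4.2]
yaw from near/right edge [0.005 0.006] cx 47.8 cy 17.0 near wall -33.0 tilt [2.5000e-02 8.0000e-03 5.2931e+01]
t 16.07 to home mm [-2.5 -0.2] z 0.0661 F heater [-13.3 -16.8   3.5]
yaw from near/right edge [0.004 0.008] cx 47.7 cy 17.0 near wall -33.0 tilt [2.4000e-02 1.0000e-02 5.2942e+01]
the job is handed in; nothing more can be done
None
```

I handed the job in with the gripped rod down the middle hole, holding the block in the corner at about 13 N (far) and 17 N (left), above the suggested 5–10 N; the camera puts it within about 1 mm of home and square to about 0.01 rad, but I couldn't read the buttons' travel and sign-off returned no verdict.

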